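# Clear the parts chest and hold its lid open for the stock check

### The arm

A 7-joint arm with a two-finger parallel gripper is mounted at the origin on the work surface. World frame = base frame: x ahead of the robot, y to its left, z up, the work surface at z = 0. Lengths are in m, angles in rad, forces in N, time in s.
With the tool pointing down it reaches from about 0.4 to 0.9 m from the base axis. Payload 5.6 kg.
Tool frame: the origin (TCP) lies midway between the tips of the shut fingers; the grasp point (between the pads) lies 19 mm behind it; z points along the fingers, y is the line along which they close (so a half turn about z gives the same grasp; the last joint's range is limited). The gripper opens to 92 mm and grips with 3 to 60 N. Pads are 20 mm wide; open, the fingers measure 128 mm over their backs; the gripper's body (75 mm by 189 mm) begins 69 mm behind the grasp point.
Start: joints at [1.089, 0.468, -0.012, 1.603, 0.006, 1.071, -0.056], TCP at [0.276, -0.588, 0.215] pointing down, gripper open.
Joint ranges: [-2.53, 2.53], [-0.31, 2.02], [-1.57, 1.55], [0.28, 2.44], [-1.29, 4.43], [0.15, 1.84], [-2.92, 2.92]. Speed limits (rad/s): [2.57, 2.57, 3.14, 3.14, 3.14, 3.14, 3.14].

### API

Orientations are given as a 3x3 rotation matrix whose columns are the frame's x, y, z axes.
In Python, from plant import sense, camera, hand_in gives the robot as it stands.
- The arm moves only by the tool drive_tool, never from a script. Its argument "steps" is a list of rows, each an object of numbers: "tx", "ty", "tz": the shift along the tool's x, y, z in cm; "ax", "ay", "az": the turn, a rotation vector about the tool's x, y, z in rad; "grip": the opening, from 0 (shut) to 1 (fully open). A call has 1 to 12 rows; each row shifts and turns the commanded pose from where the row before left it, along the tool's axes as they then stand; what a row does not reach is not made up. A row lasts 1/12 s, in which the tool goes at most 41.7 mm and 7.16 degrees, less where a joint would pass 70% of its speed; a pose out of reach is approached as far as the arm can. A call with a gripper value outside its range is refused whole. The fingers move at their own pace and stop on an object; "squeeze" is the grip in N (left out, the last holds). Time passes only in rows, so rows that do not move let the fingers close. It gives the time, the measured TCP pose, the force, the opening and the grip force at its end, in the units of the state.
- sense(): the state, without advancing time (a new reading comes with each control period).
- camera(name): name is "side" or "top" or "wrist"; returns a dict with "frame" (480x640x3 uint8, red, green, blue), "fx", "fy", "cx", "cy" (pixels), "R" (3x3) and "t" (3): a world point X has camera coordinates R X + t; the wrist camera has in their place "T_tool_cam" (4x4, takes a point from camera to tool coordinates, whose origin is the TCP and whose axes are the flange's). Camera axes: x right, y down, z forward; pixel columns grow to the right and rows downward; lengths in m; the calibration is good to about 2 mm. A picture is of the moment at which its call begins: read the wrist's pose just before it. There is no depth.
- hand_in(): hands the job in; it is judged then, once.
The state is a dict: "clock": time; "q": joint angles; "qvel": joint speeds; "effort": joint torques, N m; "position": TCP position; "ee_rot": TCP orientation; "wrist_force": force on the tool from outside, world axes, zero at the start; "ft_torque": the same for the moment, N m; "opening": finger opening in m; "grasp_force": force on a finger pad.
Only numpy, scipy, OpenCV 4.12 (cv2) and the standard library are available. Lean on these libraries where they do the work, as an engineer would, in place of code of your own. Each camera call takes 0.05 s, during which the arm holds its last target. There are 200 camera calls.

### The job

The two filter cartons lying on the lid of the steel parts chest are in the way: stack them one at a time squarely on the matching carton that stands alone on the counter, edges flush, letting go of each, so that the three make one neat column. Then raise the chest's lid by its knob and hold it open at 45 degrees, give or take 5, so that the stock inside can be counted; finish while still gripping the knob, because the lid falls shut when released. Leave the standing carton and everything else on the counter where it is.

Things in the scene. Friction and masses are not known exactly. Their poses are not given: they have to be found in the camera images.
- carton_a_center (a point): closed cardboard filter carton, 90 mm long (its x axis) x 56 mm wide (y) x 60 mm high (z), about 0.15 to 0.3 kg; the point is its centre, half-way up. Starts lying on the chest's lid.
- carton_b_center (a point): closed cardboard filter carton, 90 mm long (its x axis) x 56 mm wide (y) x 60 mm high (z), about 0.15 to 0.3 kg; the point is its centre, half-way up. Starts lying on the chest's lid, beside the other one.
- base_carton_center (a point): closed cardboard filter carton, 90 mm long (its x axis) x 56 mm wide (y) x 60 mm high (z), about 0.15 to 0.3 kg; the point is its centre, half-way up. Stands alone on the work surface, to the left of the chest: the foot of the column. Its place and yaw vary.
- chest: blue-painted steel parts case with a hinged lid, 240 mm deep (x) x 280 mm wide (y) x 100 mm high, fixed to the counter; place and yaw vary. Origin under its centre, x axis away from the hinge. The closed lid is 12 mm thick, its top 112 mm above the work surface. One round black knob, 26 mm across and 44 mm tall, stands square on the lid near the far edge, half-way along it, rigidly fixed (the rules call it lid_c1)
- hinge_line (a point): middle of the lid's hinge line, on the chest's edge nearest the robot, 100 mm above the work surface. Fixed. Its x axis points level from the hinge across the chest to the far edge, y along the hinge, z up
- knob_grip (a point): where to grip the lid's knob: on its axis, 26 mm above the lid's top, 18 mm below the knob's top. It lies 220 mm along the lid from the hinge line and 38 mm square above it, and turns with the lid (its z is the lid's outward normal, y along the hinge). Pinched along the hinge's direction, the knob can pivot between the fingers as the lid turns
- lid (a joint): angle of the lid in rad: 0 closed, 0.785 = open 45 degrees; it grows as the far edge rises towards the robot. The hinge is free: the 0.6 kg lid falls shut when let go
- oil_filter_center (a point): spin-on oil filter, a white upright can 72 mm across and 85 mm high; point at its centre. A bystander.
- bearing_center (a point): steel bearing ring lying flat, 44 mm across, 14 mm high; point at its centre. A bystander.
- additive_center (a point): grey bottle 56 mm across, 150 mm high; point half-way up. A bystander.
- wrench_grip (a point): steel wrench lying flat; point on its handle. A bystander.
- tape_center (a point): roll of tape lying flat, 100 mm across, 48 mm high; point at its centre. A bystander.
- plug_box_center (a point): flat white box 120 x 100 x 30 mm; point at its centre. A bystander.
- grease_tin_center (a point): tin 80 mm across, 70 mm high; point half-way up. A bystander.
Mind the look-alikes: they are no part of the job. Leave any orange or purple look-alike of the part that bears carton_a_center alone.

How it is judged:
By the outcome, as a careful person would: the job done as asked, in the order asked, and still so for the second after the job is handed in, while the arm keeps its last pose, push and grip.
It also fails if it takes over 72 s, if anything falls off the work surface, if the arm or the gripper's body presses on something with over 40 N, if the wrist force passes 120 N, or if a joint passes its speed limit or range.

## Working session

There is one attempt and no reset: what is moved stays moved. The work goes in short steps, Python scripts to look and compute and a tool call to move; the robot and the scene stay as the last step left them, time stands still between calls to the robot, and variables do not carry over. Pictures are saved under pics/ and viewed, at most 10 in all, crops included, and the job is handed in when it is done.

Besides the shell and the picture viewer there is one more tool, called after ">>>" in YAML: its name, and indented under it one key for each argument. drive_tool: Moves the arm, as the interface text tells. Its arguments: {"type":"object","properties":{"steps":{"type":"array","items":{"type":"object","properties":{"tx":{"type":"number"},"ty":{"type":"number"},"tz":{"type":"number"},"ax":{"type":"number"},"ay":{"type":"number"},"az":{"type":"number"},"grip":{"type":"number"}}}},"squeeze":{"type":"number"}},"required":["steps"]}

```bash
mkdir -p pics; ls
python3 - <<'E'
from plant import sense,camera
import cv2,numpy as np
np.set_printoptions(precision=4,suppress=True)
s=sense();print(s)
for n in("side","top"):
    c=camera(n);cv2.imwrite(f"pics/{n}0.png",c["frame"][:,:,::-1]);print(n,{k:v for k,v in c.items() if k!="frame"})
E
```

```text
pics
{'clock': 0.0, 'q': array([ 1.089 ,  0.4684, -0.0116,  1.6036,  0.006 ,  1.0714, -0.0563]), 'qvel': array([ 0.0002, -0.0002,  0.0002, -0.0005, -0.0004, -0.0009,  0.002 ]), 'effort': array([  0.0003, -52.0562,  -0.0121, -24.3748,  -0.0566,   0.0173,
         0.0002]), 'position': array([ 0.2758, -0.5879,  0.2137]), 'ee_rot': array([[ 0.9053,  0.4248, -0.0009],
       [ 0.4248, -0.9053,  0.0015],
       [-0.0002, -0.0018, -1.    ]]), 'wrist_force': array([-0.2153,  0.2268, -0.3161]), 'ft_torque': array([ 0.0296, -0.0029,  0.0324]), 'grasp_force': 0.0, 'opening': 0.0917474528288623}
side {'fx': 478.0041676645913, 'fy': 478.0041676645913, 'cx': 320.8577679055622, 'cy': 242.19043860665798, 'R': array([[-0.9361, -0.3514,  0.0166],
       [-0.2537,  0.6415, -0.724 ],
       [ 0.2437, -0.6819, -0.6896]]), 't': array([0.5093, 0.2117, 1.0724])}
top {'fx': 492.27226774131356, 'fy': 492.27226774131356, 'cx': 313.97730298577346, 'cy': 243.54511905649957, 'R': array([[ 0.0026, -0.9999, -0.0147],
       [-0.9955, -0.0012, -0.0948],
       [ 0.0947,  0.0149, -0.9954]]), 't': array([0.0145, 0.5433, 1.3044])}
```

View pics/side0.png

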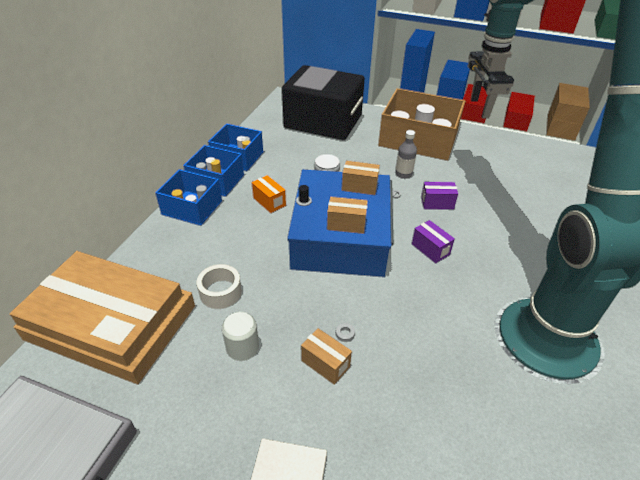

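View pics/top0.png

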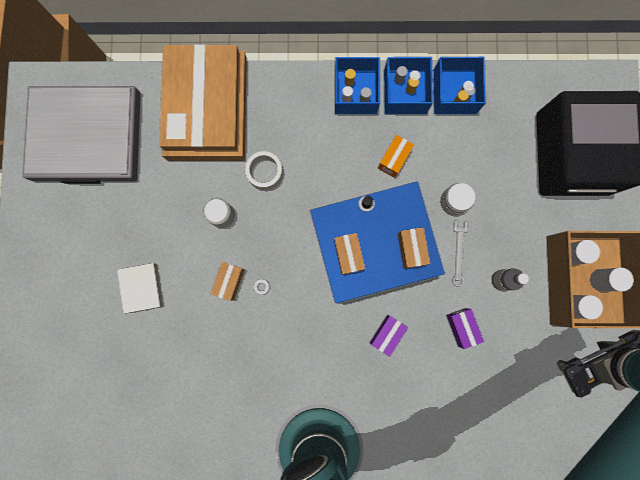

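The side view shows the plain cardboard cartons on the lid at about (347,214) and (360,177), and a lone one at (327,355). In the top view they are at (349,254), (414,248) and (227,281). The knob is at side (304,194) and top (367,203). The look-alikes are orange at top (396,156) and purple at (389,335) and (465,328). I'll check the right ones in an enlarged crop.

Run:
```python
import cv2,numpy as np
t=cv2.imread("pics/top0.png");s=cv2.imread("pics/side0.png")
r=lambda i,x,y,w,h,k:cv2.resize(i[y:y+h,x:x+w],None,fx=k,fy=k,interpolation=cv2.INTER_CUBIC)
o=np.zeros((600,800,3),np.uint8)
def put(im,x,y):o[y:y+im.shape[0],x:x+im.shape[1]]=im
put(r(t,330,185,106,100,4),0,0)      # top lid: x=330+u/4,y=185+v/4
put(r(s,290,155,92,85,4),430,0)      # side lid: x=290+(u-430)/4
put(r(t,205,255,50,50,4),0,400)
put(r(s,295,320,70,50,4),300,400)
cv2.imwrite("pics/crop0.png",o)
```

```text
(no output)
```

View pics/crop0.png

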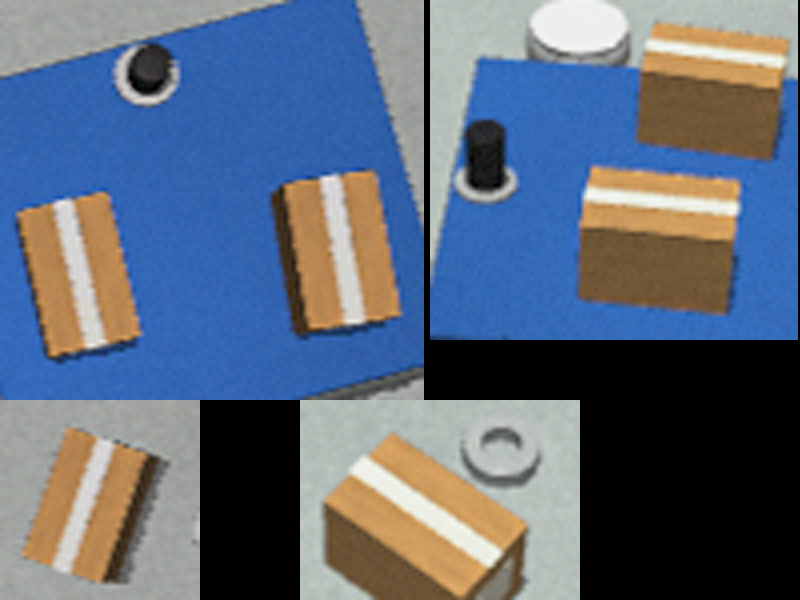

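Confirmed: two brown cartons with white tape on the lid and a single brown one by the ring, none of them orange or purple. I read the top-face corners and the knob from the crop, and now triangulate them.

```bash
cat > h.py <<'E'
import numpy as np,cv2
np.set_printoptions(precision=4,suppress=True)
def P(c):
    K=np.array([[c["fx"],0,c["cx"]],[0,c["fy"],c["cy"]],[0,0,1]])
    R,t=c.get("R"),c.get("t")
    if R is None:
        T=c["Twc"]; Ti=np.linalg.inv(T);R,t=Ti[:3,:3],Ti[:3,3]
    return K@np.c_[R,t]
def wrist(sense,camera):
    s=sense();c=camera("wrist");W=np.eye(4);W[:3,:3]=s["ee_rot"];W[:3,3]=s["position"]
    c["Twc"]=W@c["T_tool_cam"];return s,c
def tri(P1,P2,a,b):
    X=cv2.triangulatePoints(P1,P2,np.float64(a).T,np.float64(b).T);return (X[:3]/X[3]).T
def onplane(P,a,z):
    a=np.atleast_2d(a);out=[]
    for u,v in a:
        M=P[:, [0,1]];d=-(P[:,2]*z+P[:,3])
        A=np.c_[M,-np.array([u,v,1])];out.append(np.linalg.solve(A,d)[:2])
    return np.array(out)
E
python3 - <<'E'
from h import *
from plant import camera
T,S=P(camera("top")),P(camera("side"))
f=lambda a,x0,y0,ox,oy:(np.array(a)-[ox,oy]+.5)/4-.5+[x0,y0]
D={'L':(f([(18,212),(106,193),(140,336),(50,356)],330,185,0,0),f([(590,168),(740,180),(736,240),(580,228)],290,155,430,0)),
'R':(f([(285,184),(376,171),(400,318),(303,332)],330,185,0,0),f([(650,24),(788,38),(780,86),(642,72)],290,155,430,0)),
'B':(f([(70,428),(150,455),(104,582),(22,554)],205,255,0,400),f([(527,528),(460,600),(325,503),(392,433)],295,320,300,400)),
'K':(f([(153,55),(146,73)],330,185,0,0),f([(487,128),(485,185)],290,155,430,0))}
for k,(a,b) in D.items():
    if k=='K':
        print(k,tri(T,S,a,b));continue
    C=tri(T,S,[a.mean(0)],[b.mean(0)])[0]
    best=None
    for sh in range(4):
      for o in(1,-1):
        bb=np.roll(b[::o],sh,0);X=tri(T,S,a,bb)
        e=np.ptp(X[:,2])
        if best is None or e<best[0]:best=(e,X)
    X=best[1];z=.172 if k!='B' else .06
    for nm,Q in(('tri',X[:,:2]),('top',onplane(T,a,z)),('side',onplane(S,b,z))):
        r=cv2.minAreaRect((Q*1000).astype(np.float32));print(k,nm,Q.mean(0),r)
    print(k,C,X)
E
```

```text
L tri [ 0.5067 -0.0713] ((506.54327392578125, -71.05227661132812), (89.7261962890625, 55.034122467041016), 12.865988731384277)
L top [ 0.5064 -0.0713] ((506.42706298828125, -71.51375579833984), (88.50807189941406, 55.07876205444336), 12.387482643127441)
L side [ 0.5066 -0.0703] ((506.60601806640625, -70.1532211303711), (90.5351791381836, 56.51808166503906), 14.418217658996582)
L [ 0.5065 -0.0713  0.1708] [[ 0.5443 -0.0351  0.1688]
 [ 0.5564 -0.0879  0.1709]
 [ 0.4694 -0.1078  0.1729]
 [ 0.4567 -0.0542  0.1723]]
R tri [ 0.5204 -0.2239] ((520.5824584960938, -222.89002990722656), (3.206225872039795, 63.497779846191406), 10.863465309143066)
R top [ 0.5205 -0.2284] ((520.32763671875, -227.58798217773438), (89.44920349121094, 58.45944595336914), 8.14282512664795)
R side [ 0.5221 -0.2275] ((522.015625, -227.4340362548828), (90.94439697265625, 54.750335693359375), 11.745379447937012)
R [ 0.5212 -0.2284  0.1712] [[ 0.5178 -0.1996  0.1807]
 [ 0.5266 -0.2541  0.1798]
 [ 0.5241 -0.2497  0.1791]
 [ 0.513  -0.192   0.1819]]
B tri [0.4419 0.2453] ((442.0587463378906, 245.40399169921875), (56.34312057495117, 89.29947662353516), 70.9097900390625)
B top [0.4418 0.2447] ((441.8737487792969, 244.93133544921875), (57.02875518798828, 88.42599487304688), 70.89263916015625)
B side [0.4413 0.2475] ((441.813232421875, 247.45126342773438), (55.44133758544922, 89.48162078857422), 70.68732452392578)
B [0.4416 0.2455 0.0557] [[0.4922 0.2573 0.0564]
 [0.475  0.2042 0.0568]
 [0.3913 0.2332 0.055 ]
 [0.4091 0.2866 0.0584]]
K [[ 0.6399 -0.1191  0.1564]
 [ 0.639  -0.1183  0.111 ]]
```

>>> drive_tool:
  steps:
    - {"tz": -4}
    - {"tz": -4}
    - {"tz": -4}
    - {"tz": -4}
    - {"tz": -3}
    - {"tx": 2.5, "ty": -1.9}
    - {"tx": 3, "ty": -2.2}
    - {"tx": 3, "ty": -2.2}
    - {"tx": 3, "ty": -2.2}
    - {"tx": 3, "ty": -2.2}
    - {"tx": 3, "ty": -2.2}
    - {"tx": 3, "ty": -2.2}

```text
invalid input
```

>>> drive_tool:
  steps:
    - {"tx": 3, "ty": -2.2}
    - {"tx": 3, "ty": -2.2}
    - {"tx": 3, "ty": -2.2}
    - {"tx": 3, "ty": -2.2}
    - {"tx": 3, "ty": -2.2}
    - {"tx": 3, "ty": -2.2}
    - {"tx": 2, "ty": -1.5, "az": 0.1}
    - {"az": 0.08}
    - {}
    - {}

```text
invalid input
```

Run:
```python
from h import *
from plant import camera,sense
import pickle
s,c=wrist(sense,camera);print(s["clock"],s["position"],s["ee_rot"]);print(c["T_tool_cam"],c["fx"])
cv2.imwrite("pics/w1.png",c["frame"][:,:,::-1]);pickle.dump(c,open("w1.pkl","wb"))
```

```text
0.2 [ 0.2759 -0.5881  0.214 ] [[ 0.9053  0.4248 -0.0006]
 [ 0.4248 -0.9053  0.001 ]
 [-0.0001 -0.0011 -1.    ]]
[[-0.0003 -0.9645 -0.2641  0.0746]
 [ 1.     -0.0003  0.      0.0005]
 [-0.0001 -0.2641  0.9645 -0.1693]
 [ 0.      0.      0.      1.    ]] 375.95906095196585
```

View pics/w1.png

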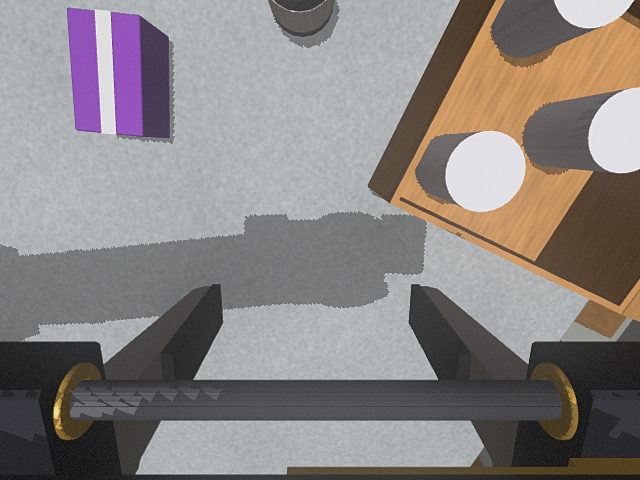

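The picture shows the start pose still: both moves were refused as invalid. Probably every field is needed in each row.

>>> drive_tool:
  steps:
    - {"tx": 0, "ty": 0, "tz": -4, "ax": 0, "ay": 0, "az": 0, "grip": 1}
    - {"tx": 0, "ty": 0, "tz": -4, "ax": 0, "ay": 0, "az": 0, "grip": 1}
    - {"tx": 0, "ty": 0, "tz": -4, "ax": 0, "ay": 0, "az": 0, "grip": 1}
    - {"tx": 0, "ty": 0, "tz": -4, "ax": 0, "ay": 0, "az": 0, "grip": 1}
    - {"tx": 0, "ty": 0, "tz": -3, "ax": 0, "ay": 0, "az": 0, "grip": 1}
    - {"tx": 3, "ty": -2.2, "tz": 0, "ax": 0, "ay": 0, "az": 0, "grip": 1}
    - {"tx": 3, "ty": -2.2, "tz": 0, "ax": 0, "ay": 0, "az": 0, "grip": 1}
    - {"tx": 3, "ty": -2.2, "tz": 0, "ax": 0, "ay": 0, "az": 0, "grip": 1}
    - {"tx": 3, "ty": -2.2, "tz": 0, "ax": 0, "ay": 0, "az": 0, "grip": 1}

```text
clock: 1.0
position: [0.3478, -0.4562, 0.4046]
ee_rot: [[0.905, 0.424, 0.0], [0.424, -0.905, -0.0], [-0.0, 0.0, -1.0]]
wrist_force: [0.6, 0.7, -0.3]
opening: 0.092
grasp_force: 0.0
```

>>> drive_tool:
  steps:
    - {"tx": 3.1, "ty": -2.3, "grip": 1}
    - {"tx": 3.1, "ty": -2.3, "grip": 1}
    - {"tx": 3.1, "ty": -2.3, "grip": 1}
    - {"tx": 3.1, "ty": -2.3, "grip": 1}
    - {"tx": 3.1, "ty": -2.3, "grip": 1}
    - {"tx": 3.1, "ty": -2.3, "grip": 1}
    - {"tx": 3.1, "ty": -2.3, "grip": 1}
    - {"tx": 3.1, "ty": -2.3, "grip": 1}
    - {"tx": 3, "ty": -2.3, "grip": 1, "az": 0.1}
    - {"az": 0.1, "grip": 1}
    - {"grip": 1}
    - {"grip": 1}

```text
invalid input
```

Run:
```python
from h import *
from plant import camera,sense
import pickle
s,c=wrist(sense,camera);print(s["clock"],s["position"],s["ee_rot"])
cv2.imwrite("pics/w2.png",c["frame"][:,:,::-1]);pickle.dump(c,open("w2.pkl","wb"))
```

```text
1.0 [ 0.3478 -0.4562  0.4046] [[ 0.9055  0.4243  0.0001]
 [ 0.4243 -0.9055 -0.0002]
 [-0.      0.0002 -1.    ]]
```

View pics/w2.png

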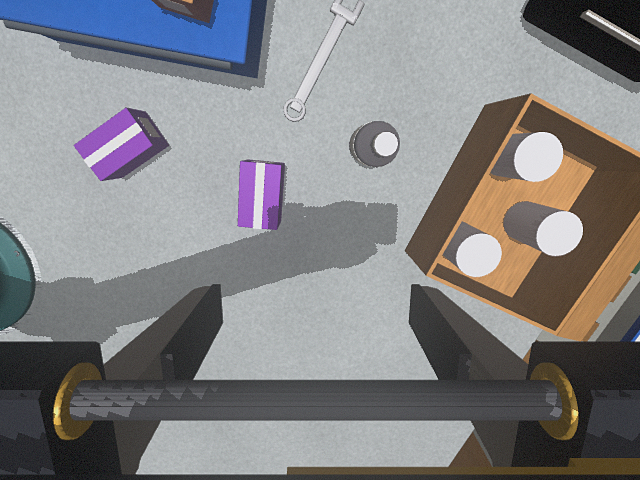

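All seven fields are needed in each row. The picture is from the half-way pose (the move was refused), and shows only the purple look-alikes and bystanders.

>>> drive_tool:
  steps:
    - {"tx": 2.3, "ty": -2.9, "tz": 0, "ax": 0, "ay": 0, "az": 0, "grip": 1}
    - {"tx": 2.3, "ty": -2.9, "tz": 0, "ax": 0, "ay": 0, "az": 0, "grip": 1}
    - {"tx": 2.3, "ty": -2.9, "tz": 0, "ax": 0, "ay": 0, "az": 0, "grip": 1}
    - {"tx": 2.3, "ty": -2.9, "tz": 0, "ax": 0, "ay": 0, "az": 0, "grip": 1}
    - {"tx": 2.3, "ty": -2.9, "tz": 0, "ax": 0, "ay": 0, "az": 0, "grip": 1}
    - {"tx": 2.3, "ty": -2.9, "tz": 0, "ax": 0, "ay": 0, "az": 0, "grip": 1}
    - {"tx": 2.3, "ty": -2.9, "tz": 0, "ax": 0, "ay": 0, "az": 0, "grip": 1}
    - {"tx": 2.3, "ty": -2.5, "tz": 0, "ax": 0, "ay": 0, "az": 0.1, "grip": 1}
    - {"tx": 0, "ty": 0, "tz": 0, "ax": 0, "ay": 0, "az": 0.1, "grip": 1}
    - {"tx": 0, "ty": 0, "tz": 0, "ax": 0, "ay": 0, "az": 0, "grip": 1}
    - {"tx": 0, "ty": 0, "tz": 0, "ax": 0, "ay": 0, "az": 0, "grip": 1}

```text
clock: 1.97
position: [0.4169, -0.1738, 0.4046]
ee_rot: [[0.971, 0.239, -0.0], [0.239, -0.971, -0.001], [-0.0, 0.001, -1.0]]
wrist_force: [-0.2, -0.2, 0.0]
opening: 0.0917
grasp_force: 0.0
```

Run:
```python
from h import *
from plant import camera,sense
import pickle
s,c=wrist(sense,camera);print(s["clock"],s["position"],s["ee_rot"])
cv2.imwrite("pics/w3.png",c["frame"][:,:,::-1]);pickle.dump(c,open("w3.pkl","wb"))
# predicted pixels
for X in((.5065,-.0713,.172),(.521,-.228,.172),(.64,-.1187,.156)):
    p=P(c)@np.r_[X,1];print(p[:2]/p[2])
```

```text
1.9667 [ 0.4169 -0.1738  0.4046] [[ 0.9711  0.2387 -0.0001]
 [ 0.2387 -0.9711 -0.0005]
 [-0.0002  0.0005 -1.    ]]
[237.0382 107.6808]
[390.6391 131.9315]
[314.465  -21.3806]
```

Run:
```python
import cv2
i=cv2.imread("pics/w3.png")[20:220,180:450];cv2.imwrite("pics/w3c.png",cv2.resize(i,(810*80//81,600*80//81-0),interpolation=cv2.INTER_CUBIC)[:593])
```

```text
(no output)
```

View pics/w3c.png

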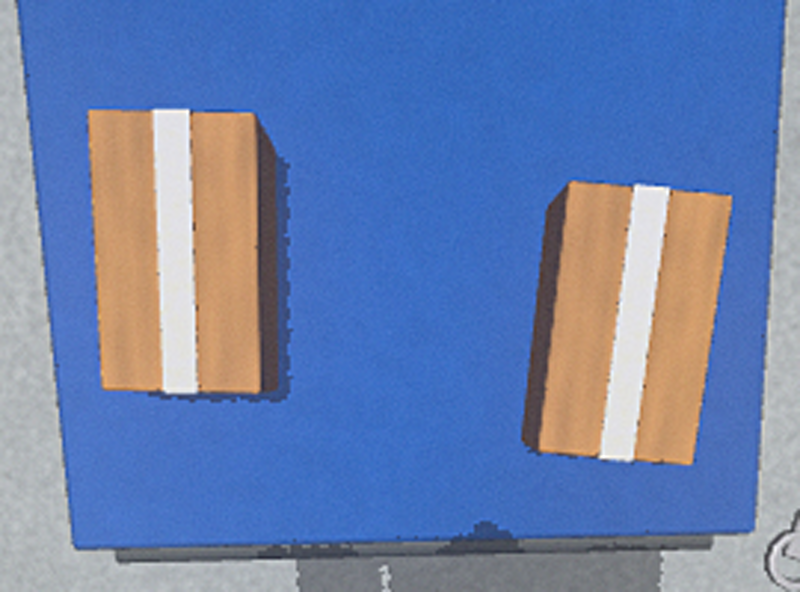

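The two brown cartons show clearly. In the crop the left one's corners are (89,110), (254,114), (260,393), (101,388) and the right one's (570,181), (732,196), (692,464), (539,451). The lid's hinge edge runs (75,548) to (755,532).

```bash
cat >> h.py <<'E'
def rect(Q):
    (c,(w,h),a)=cv2.minAreaRect((np.asarray(Q)*1000).astype(np.float32))
    if h>w:w,h,a=h,w,a+90
    return np.r_[np.array(c)/1000,w,h,(a+90)%180-90]
def plan(s,pos,yaw):
    R=s["ee_rot"];d=R.T@(np.array(pos)-s["position"])*100
    y0=np.arctan2(R[1,0],R[0,0]);print("shift cm",d,"az",(y0-np.radians(yaw)))
E
python3 - <<'E'
from h import *
from plant import sense,camera
import pickle
c=pickle.load(open("w3.pkl","rb"));W=P(c);T=P(camera("top"));S=P(camera("side"))
f=lambda a:(np.array(a)+.5)/2.963-.5+[180,20]
L=f([(89,110),(254,114),(260,393),(101,388)]);R=f([(570,181),(732,196),(692,464),(539,451)])
for Q in(L,R):
    q=onplane(W,Q,.172);print(q.mean(0),rect(q))
g=lambda a,x0,y0,ox,oy:(np.array(a)-[ox,oy]+.5)/4-.5+[x0,y0]
Lt=g([(18,212),(106,193),(140,336),(50,356)],330,185,0,0);Rt=g([(285,184),(376,171),(400,318),(303,332)],330,185,0,0)
Ls=g([(590,168),(740,180),(736,240),(580,228)],290,155,430,0);Rs=g([(650,24),(788,38),(780,86),(642,72)],290,155,430,0)
for a,b in((L,Ls),(R,Rs)):
    m=[b.mean(0)];print(tri(W,S,[a.mean(0)],m))
e=onplane(W,f([(75,548),(755,532)]),.112);print("edge",e,np.degrees(np.arctan2(*(e[0]-e[1])[::-1]))-90)
for l in([(18,0),(75,548)],[(785,0),(755,532)]):
    e=onplane(W,f(l),.112);d=e[0]-e[1];print("side",np.degrees(np.arctan2(d[1],d[0])))
E
```

```text
[ 0.5086 -0.073 ] [ 0.5087 -0.0734 88.7874 55.4734 12.2615]
[ 0.5234 -0.2301] [ 0.5234 -0.23   88.6955 54.72    9.0388]
[[ 0.5084 -0.0725  0.1697]]
[[ 0.5236 -0.2306  0.1694]]
edge [[ 0.3889 -0.041 ]
 [ 0.4628 -0.314 ]] 15.143810061129415
side 15.283369455895935
side 15.365623952329392
```

>>> drive_tool:
  steps:
    - {"tx": 2.82, "ty": -1.91, "tz": 0, "ax": 0, "ay": 0, "az": 0, "grip": 1}
    - {"tx": 2.82, "ty": -1.91, "tz": 0, "ax": 0, "ay": 0, "az": 0, "grip": 1}
    - {"tx": 2.82, "ty": -1.91, "tz": 0, "ax": 0, "ay": 0, "az": 0, "grip": 1}
    - {"tx": 2.81, "ty": -1.92, "tz": 0, "ax": 0, "ay": 0, "az": 0.026, "grip": 1}
    - {"tx": 0, "ty": 0, "tz": 3.5, "ax": 0, "ay": 0, "az": 0, "grip": 1}
    - {"tx": 0, "ty": 0, "tz": 3.5, "ax": 0, "ay": 0, "az": 0, "grip": 1}
    - {"tx": 0, "ty": 0, "tz": 3.5, "ax": 0, "ay": 0, "az": 0, "grip": 1}
    - {"tx": 0, "ty": 0, "tz": 3.5, "ax": 0, "ay": 0, "az": 0, "grip": 1}
    - {"tx": 0, "ty": 0, "tz": 3.5, "ax": 0, "ay": 0, "az": 0, "grip": 1}
    - {"tx": 0, "ty": 0, "tz": 2, "ax": 0, "ay": 0, "az": 0, "grip": 1}
    - {"tx": 0, "ty": 0, "tz": 1, "ax": 0, "ay": 0, "az": 0, "grip": 1}
    - {"tx": 0, "ty": 0, "tz": 0, "ax": 0, "ay": 0, "az": 0, "grip": 1}

```text
clock: 3.12
position: [0.5072, -0.073, 0.1974]
ee_rot: [[0.978, 0.21, -0.004], [0.21, -0.978, 0.001], [-0.004, -0.002, -1.0]]
wrist_force: [-1.1, -0.6, 0.7]
opening: 0.0919
grasp_force: 0.0
```

>>> drive_tool:
  steps:
    - {"tx": 0, "ty": 0, "tz": 2.5, "ax": 0, "ay": 0, "az": 0, "grip": 1}
    - {"tx": 0, "ty": 0, "tz": 2.5, "ax": 0, "ay": 0, "az": 0, "grip": 1}
    - {"tx": 0, "ty": 0, "tz": 1.5, "ax": 0, "ay": 0, "az": 0, "grip": 1}
    - {"tx": 0, "ty": 0, "tz": 1, "ax": 0, "ay": 0, "az": 0, "grip": 1}
    - {"tx": 0, "ty": 0, "tz": 0, "ax": 0, "ay": 0, "az": 0, "grip": 1}
    - {"tx": 0, "ty": 0, "tz": 0, "ax": 0, "ay": 0, "az": 0, "grip": 1}
    - {"tx": 0, "ty": 0, "tz": 0, "ax": 0, "ay": 0, "az": 0, "grip": 1}

```text
clock: 3.7
position: [0.5098, -0.0725, 0.1261]
ee_rot: [[0.977, 0.211, 0.003], [0.211, -0.977, -0.001], [0.003, 0.001, -1.0]]
wrist_force: [-0.6, -0.2, 1.5]
opening: 0.0918
grasp_force: 0.0
```

>>> drive_tool:
  squeeze: 15
  steps:
    - {"tx": 0, "ty": 0, "tz": 0, "ax": 0, "ay": 0, "az": 0, "grip": 0.5}
    - {"tx": 0, "ty": 0, "tz": 0, "ax": 0, "ay": 0, "az": 0, "grip": 0.3}
    - {"tx": 0, "ty": 0, "tz": 0, "ax": 0, "ay": 0, "az": 0, "grip": 0.3}
    - {"tx": 0, "ty": 0, "tz": 0, "ax": 0, "ay": 0, "az": 0, "grip": 0.3}
    - {"tx": 0, "ty": 0, "tz": 0, "ax": 0, "ay": 0, "az": 0, "grip": 0.3}
    - {"tx": 0, "ty": 0, "tz": 0, "ax": 0, "ay": 0, "az": 0, "grip": 0.3}
    - {"tx": 0, "ty": 0, "tz": 0, "ax": 0, "ay": 0, "az": 0, "grip": 0.3}
    - {"tx": 0, "ty": 0, "tz": 0, "ax": 0, "ay": 0, "az": 0, "grip": 0.3}

```text
clock: 4.37
position: [0.5085, -0.0723, 0.1247]
ee_rot: [[0.977, 0.211, 0.0], [0.211, -0.977, -0.0], [-0.0, 0.0, -1.0]]
wrist_force: [-0.5, 0.4, 2.2]
opening: 0.0562
grasp_force: 15.0
```

>>> drive_tool:
  steps:
    - {"tx": 0, "ty": 0, "tz": -1, "ax": 0, "ay": 0, "az": 0, "grip": 0.3}
    - {"tx": 0, "ty": 0, "tz": -2, "ax": 0, "ay": 0, "az": 0, "grip": 0.3}
    - {"tx": 0, "ty": 0, "tz": -3, "ax": 0, "ay": 0, "az": 0, "grip": 0.3}
    - {"tx": 0, "ty": 0, "tz": -3, "ax": 0, "ay": 0, "az": 0, "grip": 0.3}
    - {"tx": 0, "ty": 0, "tz": -3, "ax": 0, "ay": 0, "az": 0, "grip": 0.3}
    - {"tx": 0, "ty": 0, "tz": -3, "ax": 0, "ay": 0, "az": 0, "grip": 0.3}
    - {"tx": 0, "ty": 0, "tz": -3, "ax": 0, "ay": 0, "az": 0, "grip": 0.3}
    - {"tx": 0, "ty": 0, "tz": -3, "ax": 0, "ay": 0, "az": 0, "grip": 0.3}
    - {"tx": 0, "ty": 0, "tz": -2, "ax": 0, "ay": 0, "az": 0, "grip": 0.3}
    - {"tx": -0.84, "ty": -1.8, "tz": 0, "ax": 0, "ay": 0, "az": 0, "grip": 0.3}
    - {"tx": -0.84, "ty": -2.8, "tz": 0, "ax": 0, "ay": 0, "az": 0, "grip": 0.3}

```text
clock: 5.28
position: [0.4827, -0.0328, 0.3558]
ee_rot: [[0.978, 0.206, 0.002], [0.206, -0.978, -0.001], [0.002, 0.001, -1.0]]
wrist_force: [-0.3, 0.8, -2.7]
opening: 0.0562
grasp_force: 15.0
```

>>> drive_tool:
  steps:
    - {"tx": -0.67, "ty": -3.3, "tz": 0, "ax": 0, "ay": 0, "az": 0, "grip": 0.3}
    - {"tx": -0.67, "ty": -3.3, "tz": 0, "ax": 0, "ay": 0, "az": 0, "grip": 0.3}
    - {"tx": -0.67, "ty": -3.3, "tz": 0, "ax": 0, "ay": 0, "az": 0, "grip": 0.3}
    - {"tx": -0.67, "ty": -3.3, "tz": 0, "ax": 0, "ay": 0, "az": 0, "grip": 0.3}
    - {"tx": -0.67, "ty": -3.3, "tz": 0, "ax": 0, "ay": 0, "az": 0, "grip": 0.3}
    - {"tx": -0.67, "ty": -3.3, "tz": 0, "ax": 0, "ay": 0, "az": 0, "grip": 0.3}
    - {"tx": -0.67, "ty": -3.3, "tz": 0, "ax": 0, "ay": 0, "az": 0, "grip": 0.3}
    - {"tx": -0.67, "ty": -3.3, "tz": 0, "ax": 0, "ay": 0, "az": 0, "grip": 0.3}
    - {"tx": -0.67, "ty": -3.3, "tz": 0, "ax": 0, "ay": 0, "az": 0, "grip": 0.3}
    - {"tx": -0.2, "ty": -3.3, "tz": 0, "ax": 0, "ay": 0, "az": 0.1, "grip": 0.3}
    - {"tx": 0, "ty": 0, "tz": 0, "ax": 0, "ay": 0, "az": 0.1, "grip": 0.3}
    - {"tx": 0, "ty": 0, "tz": 0, "ax": 0, "ay": 0, "az": 0.1, "grip": 0.3}

```text
clock: 6.28
position: [0.3507, 0.2782, 0.3547]
ee_rot: [[0.997, -0.08, -0.001], [-0.08, -0.997, -0.0], [-0.001, 0.0, -1.0]]
wrist_force: [0.2, -0.4, -3.7]
opening: 0.0563
grasp_force: 15.0
```

>>> drive_tool:
  steps:
    - {"tx": 0, "ty": 0, "tz": 0, "ax": 0, "ay": 0, "az": 0.1, "grip": 0.3}
    - {"tx": 0, "ty": 0, "tz": 0, "ax": 0, "ay": 0, "az": 0.1, "grip": 0.3}
    - {"tx": 0, "ty": 0, "tz": 0, "ax": 0, "ay": 0, "az": 0.05, "grip": 0.3}
    - {"tx": 0, "ty": 0, "tz": 0, "ax": 0, "ay": 0, "az": 0, "grip": 0.3}
    - {"tx": 0, "ty": 0, "tz": 0, "ax": 0, "ay": 0, "az": 0, "grip": 0.3}
    - {"tx": 0, "ty": 0, "tz": 0, "ax": 0, "ay": 0, "az": 0, "grip": 0.3}

```text
clock: 6.78
position: [0.3523, 0.2764, 0.3546]
ee_rot: [[0.946, -0.323, -0.0], [-0.323, -0.946, -0.0], [0.0, 0.0, -1.0]]
wrist_force: [-0.4, 0.2, -3.0]
opening: 0.056
grasp_force: 15.0
```

```bash
cat >> h.py <<'E'
def box(c,X,z,half=60):
    """top face of the brown carton near world point X: code fit on plane z"""
    p=P(c)@np.r_[X,1];u,v=(p[:2]/p[2]).astype(int)
    x0,y0=max(u-half,0),max(v-half,0);f=c["frame"][y0:v+half,x0:u+half].astype(int)
    hsv=cv2.cvtColor(f.astype(np.uint8),cv2.COLOR_RGB2HSV)
    m=((abs(hsv[...,0].astype(int)-14)<6)&(hsv[...,1]>70)&(hsv[...,2]>150)).astype(np.uint8)
    m=cv2.morphologyEx(m,cv2.MORPH_OPEN,np.ones((3,3)))
    n,l,st,_=cv2.connectedComponentsWithStats(m)
    ctr=np.array([v-y0,u-x0]);ok=[i for i in range(1,n) if st[i,4]>60 and np.hypot(*(np.argwhere(l==i).mean(0)-ctr))<half*.7]
    pts=np.argwhere(np.isin(l,ok))[:,::-1]+[x0,y0]
    h=cv2.convexHull(pts.astype(np.float32))[:,0]
    return rect(onplane(P(c),h,z))
E
python3 - <<'E'
from h import *
from plant import camera,sense
import pickle
w3=pickle.load(open("w3.pkl","rb"))
print("L",box(w3,(.5075,-.072,.172),.172),"R",box(w3,(.522,-.229,.172),.172))
s,c=wrist(sense,camera);print(s["clock"],s["position"],s["ee_rot"],s["opening"])
cv2.imwrite("pics/w4.png",c["frame"][:,:,::-1]);pickle.dump(c,open("w4.pkl","wb"))
p=P(c)@[.4416,.2455,.06,1];print(p[:2]/p[2]);print("B wrist",box(c,(.4416,.2455,.06),.06,70))
for n in("top","side"):print(n,box(camera(n),(.4416,.2455,.06),.06,40))
i=c["frame"][:,:,::-1];cv2.imwrite("pics/w4c.png",cv2.resize(i[0:260,150:490],(784,600),interpolation=cv2.INTER_CUBIC))
E
```

```text
L [ 0.5086 -0.073  88.7201 55.0613 12.673 ] R [ 0.5233 -0.2298 88.7969 54.8658  8.9883]
6.7833 [0.3523 0.2764 0.3546] [[ 0.9463 -0.3233 -0.    ]
 [-0.3233 -0.9463 -0.0005]
 [ 0.0001  0.0004 -1.    ]] 0.055960286847360804
[315.3572 128.3911]
B wrist [  0.4434   0.2456  88.4081  54.6064 -17.9649]
top [  0.4416   0.2463  88.9331  55.7871 -18.1973]
side [  0.441    0.2467  88.0985  55.9826 -18.1892]
```

>>> drive_tool:
  steps:
    - {"tx": 2.2, "ty": 0, "tz": 0, "ax": 0, "ay": 0, "az": 0, "grip": 0.3}
    - {"tx": 3.2, "ty": 0, "tz": 0, "ax": 0, "ay": 0, "az": 0, "grip": 0.3}
    - {"tx": 3.2, "ty": 0, "tz": 0, "ax": 0, "ay": 0, "az": 0, "grip": 0.3}
    - {"tx": 1.0, "ty": 0, "tz": 0, "ax": 0, "ay": 0, "az": -0.013, "grip": 0.3}
    - {"tx": 0, "ty": 0, "tz": 3, "ax": 0, "ay": 0, "az": 0, "grip": 0.3}
    - {"tx": 0, "ty": 0, "tz": 3.5, "ax": 0, "ay": 0, "az": 0, "grip": 0.3}
    - {"tx": 0, "ty": 0, "tz": 3.5, "ax": 0, "ay": 0, "az": 0, "grip": 0.3}
    - {"tx": 0, "ty": 0, "tz": 3.5, "ax": 0, "ay": 0, "az": 0, "grip": 0.3}
    - {"tx": 0, "ty": 0, "tz": 3.5, "ax": 0, "ay": 0, "az": 0, "grip": 0.3}
    - {"tx": 0, "ty": 0, "tz": 3, "ax": 0, "ay": 0, "az": 0, "grip": 0.3}
    - {"tx": 0, "ty": 0, "tz": 2, "ax": 0, "ay": 0, "az": 0, "grip": 0.3}
    - {"tx": 0, "ty": 0, "tz": 1, "ax": 0, "ay": 0, "az": 0, "grip": 0.3}

```text
clock: 7.93
position: [0.4417, 0.2443, 0.1216]
ee_rot: [[0.95, -0.312, -0.005], [-0.312, -0.95, -0.002], [-0.004, 0.003, -1.0]]
wrist_force: [-0.5, -0.8, -2.6]
opening: 0.0557
grasp_force: 15.0
```

>>> drive_tool:
  steps:
    - {"tx": 0, "ty": 0, "tz": 2, "ax": 0, "ay": 0, "az": 0, "grip": 0.3}
    - {"tx": 0, "ty": 0, "tz": 0, "ax": 0, "ay": 0, "az": 0, "grip": 0.3}
    - {"tx": 0, "ty": 0, "tz": 0, "ax": 0, "ay": 0, "az": 0, "grip": 0.3}
    - {"tx": 0, "ty": 0, "tz": 0, "ax": 0, "ay": 0, "az": 0, "grip": 0.3}
    - {"tx": 0, "ty": 0, "tz": 0, "ax": 0, "ay": 0, "az": 0, "grip": 0.3}

```text
clock: 8.35
position: [0.4442, 0.2459, 0.106]
ee_rot: [[0.95, -0.312, 0.002], [-0.312, -0.95, 0.001], [0.002, -0.002, -1.0]]
wrist_force: [-0.6, 0.1, -3.2]
opening: 0.0559
grasp_force: 15.0
```

Run:
```python
from h import *
from plant import camera,sense
s=sense();print(s["position"],s["wrist_force"],s["clock"]);plan(s,(.4435,.2458,.073),-18.1)
o=[]
for n,x,y in(("top",195,245),("side",285,290)):
    i=camera(n)["frame"][:,:,::-1];o.append(cv2.resize(i[y:y+90,x:x+80],None,fx=5,fy=5,interpolation=cv2.INTER_CUBIC))
cv2.imwrite("pics/p1.png",np.hstack(o))
```

```text
[0.4442 0.2459 0.106 ] [-0.6165  0.1255 -3.1847] 8.35
shift cm [-0.0726  0.0337  3.3006] az -0.0018133539781029495
```

View pics/p1.png

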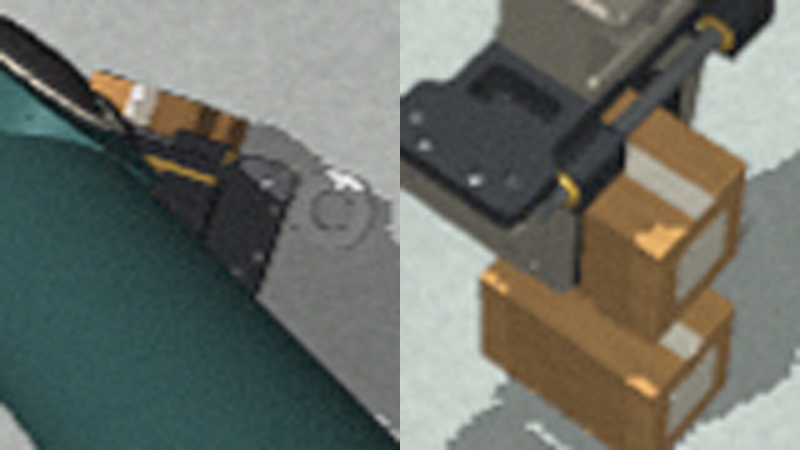

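The carton hangs just over the base. In the side half, its end corner at (657,262) stands over the base's at (658,398), with the edges parallel. I lower it.

>>> drive_tool:
  steps:
    - {"tx": -0.07, "ty": 0.03, "tz": 1.2, "ax": 0, "ay": 0, "az": 0, "grip": 0.3}
    - {"tx": 0, "ty": 0, "tz": 1.0, "ax": 0, "ay": 0, "az": 0, "grip": 0.3}
    - {"tx": 0, "ty": 0, "tz": 0.6, "ax": 0, "ay": 0, "az": 0, "grip": 0.3}
    - {"tx": 0, "ty": 0, "tz": 0.2, "ax": 0, "ay": 0, "az": 0, "grip": 0.3}
    - {"tx": 0, "ty": 0, "tz": 0, "ax": 0, "ay": 0, "az": 0, "grip": 0.3}
    - {"tx": 0, "ty": 0, "tz": 0, "ax": 0, "ay": 0, "az": 0, "grip": 0.3}
    - {"tx": 0, "ty": 0, "tz": 0, "ax": 0, "ay": 0, "az": 0, "grip": 0.3}

```text
clock: 9.03
position: [0.4426, 0.2455, 0.0747]
ee_rot: [[0.95, -0.312, 0.0], [-0.312, -0.95, 0.0], [0.0, -0.0, -1.0]]
wrist_force: [-0.1, -0.2, -2.4]
opening: 0.0559
grasp_force: 15.0
```

>>> drive_tool:
  steps:
    - {"tx": 0, "ty": 0, "tz": 0.1, "ax": 0, "ay": 0, "az": 0, "grip": 0.3}
    - {"tx": 0, "ty": 0, "tz": 0, "ax": 0, "ay": 0, "az": 0, "grip": 0.3}
    - {"tx": 0, "ty": 0, "tz": 0.1, "ax": 0, "ay": 0, "az": 0, "grip": 0.3}
    - {"tx": 0, "ty": 0, "tz": 0, "ax": 0, "ay": 0, "az": 0, "grip": 0.3}
    - {"tx": 0, "ty": 0, "tz": 0, "ax": 0, "ay": 0, "az": 0, "grip": 0.3}

```text
clock: 9.45
position: [0.4428, 0.2453, 0.0727]
ee_rot: [[0.95, -0.312, 0.001], [-0.312, -0.95, 0.0], [0.0, -0.0, -1.0]]
wrist_force: [0.0, -0.3, -2.4]
opening: 0.0561
grasp_force: 15.0
```

>>> drive_tool:
  steps:
    - {"tx": 0.05, "ty": -0.05, "tz": 0.1, "ax": 0, "ay": 0, "az": 0, "grip": 0.3}
    - {"tx": 0, "ty": 0, "tz": 0, "ax": 0, "ay": 0, "az": 0, "grip": 0.3}
    - {"tx": 0, "ty": 0, "tz": 0.1, "ax": 0, "ay": 0, "az": 0, "grip": 0.3}
    - {"tx": 0, "ty": 0, "tz": 0, "ax": 0, "ay": 0, "az": 0, "grip": 0.3}
    - {"tx": 0, "ty": 0, "tz": 0, "ax": 0, "ay": 0, "az": 0, "grip": 0.3}

```text
clock: 9.87
position: [0.4431, 0.2453, 0.0722]
ee_rot: [[0.95, -0.312, 0.001], [-0.312, -0.95, -0.002], [0.001, 0.002, -1.0]]
wrist_force: [-4.2, -4.0, 16.2]
opening: 0.056
grasp_force: 15.0
```

>>> drive_tool:
  steps:
    - {"tx": 0, "ty": 0, "tz": -0.1, "ax": 0, "ay": 0, "az": 0, "grip": 0.3}
    - {"tx": 0, "ty": 0, "tz": 0, "ax": 0, "ay": 0, "az": 0, "grip": 0.3}
    - {"tx": 0, "ty": 0, "tz": 0, "ax": 0, "ay": 0, "az": 0, "grip": 1}
    - {"tx": 0, "ty": 0, "tz": 0, "ax": 0, "ay": 0, "az": 0, "grip": 1}
    - {"tx": 0, "ty": 0, "tz": 0, "ax": 0, "ay": 0, "az": 0, "grip": 1}
    - {"tx": 0, "ty": 0, "tz": -1, "ax": 0, "ay": 0, "az": 0, "grip": 1}
    - {"tx": 0, "ty": 0, "tz": -2, "ax": 0, "ay": 0, "az": 0, "grip": 1}
    - {"tx": 0, "ty": 0, "tz": -4, "ax": 0, "ay": 0, "az": 0, "grip": 1}
    - {"tx": 0, "ty": 0, "tz": -4, "ax": 0, "ay": 0, "az": 0, "grip": 1}
    - {"tx": 0, "ty": 0, "tz": -4, "ax": 0, "ay": 0, "az": 0, "grip": 1}
    - {"tx": 0, "ty": 0, "tz": -4, "ax": 0, "ay": 0, "az": 0, "grip": 1}
    - {"tx": 0, "ty": 0, "tz": -4, "ax": 0, "ay": 0, "az": 0, "grip": 1}

```text
clock: 10.87
position: [0.4425, 0.2457, 0.3042]
ee_rot: [[0.95, -0.312, 0.0], [-0.312, -0.95, 0.0], [0.0, -0.0, -1.0]]
wrist_force: [1.8, -0.1, -1.5]
opening: 0.0918
grasp_force: 0.0
```

>>> drive_tool:
  steps:
    - {"tx": -3, "ty": 0, "tz": -4, "ax": 0, "ay": 0, "az": 0, "grip": 1}
    - {"tx": -4, "ty": 0, "tz": 0, "ax": 0, "ay": 0, "az": 0, "grip": 1}
    - {"tx": -3, "ty": 0, "tz": 0, "ax": 0, "ay": 0, "az": 0, "grip": 1}
    - {"tx": 0, "ty": 0, "tz": 0, "ax": 0, "ay": 0, "az": 0, "grip": 1}
    - {"tx": 0, "ty": 0, "tz": 0, "ax": 0, "ay": 0, "az": 0, "grip": 1}
    - {"tx": 0, "ty": 0, "tz": 0, "ax": 0, "ay": 0, "az": 0, "grip": 1}

```text
clock: 11.37
position: [0.3534, 0.2748, 0.3353]
ee_rot: [[0.95, -0.313, 0.001], [-0.313, -0.95, -0.0], [0.001, 0.0, -1.0]]
wrist_force: [0.3, -0.3, 0.6]
opening: 0.092
grasp_force: 0.0
```

Run:
```python
from h import *
from plant import camera,sense
s,c=wrist(sense,camera);print(s["position"],s["clock"])
print("wrist",box(c,(.4434,.2456,.12),.12,80));cc=c
for n in("top","side"):
    c=camera(n);print(n,box(c,(.442,.246,.12),.12,45))
plan(s,(.523,-.2295,s["position"][2]),9)
o=[]
i=camera("side")["frame"][:,:,::-1];o.append(cv2.resize(i[290:410,275:375],None,fx=5,fy=5,interpolation=cv2.INTER_CUBIC))
cv2.imwrite("pics/p2.png",np.hstack(o))
```

```text
[0.3534 0.2748 0.3353] 11.3667
wrist [  0.4432   0.2453  88.1732  54.9807 -17.9154]
top [  0.4421   0.2464  88.6263  55.6878 -17.5623]
side [  0.4412   0.2465  88.3253  55.9244 -17.4445]
shift cm [31.8829 42.5995  0.0346] az -0.4752163904373507
```

Stack 1 is flush to within about 1 mm. Now carton two.

>>> drive_tool:
  steps:
    - {"tx": 2.28, "ty": 3.04, "tz": 0, "ax": 0, "ay": 0, "az": 0, "grip": 1}
    - {"tx": 2.28, "ty": 3.04, "tz": 0, "ax": 0, "ay": 0, "az": 0, "grip": 1}
    - {"tx": 2.28, "ty": 3.04, "tz": 0, "ax": 0, "ay": 0, "az": 0, "grip": 1}
    - {"tx": 2.28, "ty": 3.04, "tz": 0, "ax": 0, "ay": 0, "az": 0, "grip": 1}
    - {"tx": 2.28, "ty": 3.04, "tz": 0, "ax": 0, "ay": 0, "az": 0, "grip": 1}
    - {"tx": 2.28, "ty": 3.04, "tz": 0, "ax": 0, "ay": 0, "az": 0, "grip": 1}
    - {"tx": 2.28, "ty": 3.04, "tz": 0, "ax": 0, "ay": 0, "az": 0, "grip": 1}
    - {"tx": 2.28, "ty": 3.04, "tz": 0, "ax": 0, "ay": 0, "az": 0, "grip": 1}
    - {"tx": 2.28, "ty": 3.04, "tz": 0, "ax": 0, "ay": 0, "az": 0, "grip": 1}
    - {"tx": 2.28, "ty": 3.04, "tz": 0, "ax": 0, "ay": 0, "az": 0, "grip": 1}
    - {"tx": 2.28, "ty": 3.04, "tz": 0, "ax": 0, "ay": 0, "az": 0, "grip": 1}
    - {"tx": 2.28, "ty": 3.04, "tz": 0, "ax": 0, "ay": 0, "az": 0, "grip": 1}

```text
clock: 12.57
position: [0.4992, -0.1593, 0.3343]
ee_rot: [[0.95, -0.313, -0.001], [-0.313, -0.95, 0.0], [-0.001, 0.0, -1.0]]
wrist_force: [0.8, 1.2, 0.8]
opening: 0.0919
grasp_force: 0.0
```

>>> drive_tool:
  steps:
    - {"tx": 2.28, "ty": 3.04, "tz": 0, "ax": 0, "ay": 0, "az": 0, "grip": 1}
    - {"tx": 2.28, "ty": 3.04, "tz": 0, "ax": 0, "ay": 0, "az": 0, "grip": 1}
    - {"tx": 0, "ty": 0, "tz": 0, "ax": 0, "ay": 0, "az": -0.1, "grip": 1}
    - {"tx": 0, "ty": 0, "tz": 0, "ax": 0, "ay": 0, "az": -0.1, "grip": 1}
    - {"tx": 0, "ty": 0, "tz": 0, "ax": 0, "ay": 0, "az": -0.1, "grip": 1}
    - {"tx": 0, "ty": 0, "tz": 0, "ax": 0, "ay": 0, "az": -0.1, "grip": 1}
    - {"tx": 0, "ty": 0, "tz": 0, "ax": 0, "ay": 0, "az": -0.075, "grip": 1}
    - {"tx": 0, "ty": 0, "tz": 3.5, "ax": 0, "ay": 0, "az": 0, "grip": 1}
    - {"tx": 0, "ty": 0, "tz": 3.5, "ax": 0, "ay": 0, "az": 0, "grip": 1}
    - {"tx": 0, "ty": 0, "tz": 2.5, "ax": 0, "ay": 0, "az": 0, "grip": 1}
    - {"tx": 0, "ty": 0, "tz": 1, "ax": 0, "ay": 0, "az": 0, "grip": 1}
    - {"tx": 0, "ty": 0, "tz": 0, "ax": 0, "ay": 0, "az": 0, "grip": 1}

```text
clock: 13.57
position: [0.5216, -0.2287, 0.2269]
ee_rot: [[0.988, 0.156, -0.005], [0.156, -0.988, 0.003], [-0.005, -0.003, -1.0]]
wrist_force: [-0.3, -0.7, -0.5]
opening: 0.0921
grasp_force: 0.0
```

>>> drive_tool:
  steps:
    - {"tx": 0, "ty": 0, "tz": 2.5, "ax": 0, "ay": 0, "az": 0, "grip": 1}
    - {"tx": 0, "ty": 0, "tz": 3, "ax": 0, "ay": 0, "az": 0, "grip": 1}
    - {"tx": 0, "ty": 0, "tz": 2.7, "ax": 0, "ay": 0, "az": 0, "grip": 1}
    - {"tx": 0, "ty": 0, "tz": 1.4, "ax": 0, "ay": 0, "az": 0, "grip": 1}
    - {"tx": 0, "ty": 0, "tz": 0.6, "ax": 0, "ay": 0, "az": 0, "grip": 1}
    - {"tx": 0, "ty": 0, "tz": 0, "ax": 0, "ay": 0, "az": 0, "grip": 1}
    - {"tx": 0, "ty": 0, "tz": 0, "ax": 0, "ay": 0, "az": 0, "grip": 1}
    - {"tx": 0, "ty": 0, "tz": 0, "ax": 0, "ay": 0, "az": 0, "grip": 1}

```text
clock: 14.23
position: [0.5246, -0.2294, 0.1298]
ee_rot: [[0.988, 0.156, 0.003], [0.157, -0.988, -0.001], [0.003, 0.002, -1.0]]
wrist_force: [0.6, 0.6, -0.3]
opening: 0.092
grasp_force: 0.0
```

>>> drive_tool:
  squeeze: 15
  steps:
    - {"tx": 0, "ty": 0, "tz": 0, "ax": 0, "ay": 0, "az": 0, "grip": 0.5}
    - {"tx": 0, "ty": 0, "tz": 0, "ax": 0, "ay": 0, "az": 0, "grip": 0.3}
    - {"tx": 0, "ty": 0, "tz": 0, "ax": 0, "ay": 0, "az": 0, "grip": 0.3}
    - {"tx": 0, "ty": 0, "tz": 0, "ax": 0, "ay": 0, "az": 0, "grip": 0.3}
    - {"tx": 0, "ty": 0, "tz": 0, "ax": 0, "ay": 0, "az": 0, "grip": 0.3}
    - {"tx": 0, "ty": 0, "tz": 0, "ax": 0, "ay": 0, "az": 0, "grip": 0.3}
    - {"tx": 0, "ty": 0, "tz": 0, "ax": 0, "ay": 0, "az": 0, "grip": 0.3}
    - {"tx": 0, "ty": 0, "tz": 0, "ax": 0, "ay": 0, "az": 0, "grip": 0.3}

```text
clock: 14.9
position: [0.5232, -0.229, 0.1281]
ee_rot: [[0.988, 0.157, 0.0], [0.157, -0.988, -0.0], [0.0, 0.0, -1.0]]
wrist_force: [-0.0, -0.6, 1.9]
opening: 0.0559
grasp_force: 15.0
```

Run:
```python
from h import *
from plant import sense
plan(sense(),(.3534,.2748,.355),-18.0)
```

```text
shift cm [ -8.8833 -52.4051 -22.7111] az 0.4714221139185554
```

>>> drive_tool:
  steps:
    - {"tx": 0, "ty": 0, "tz": -1, "ax": 0, "ay": 0, "az": 0, "grip": 0.3}
    - {"tx": 0, "ty": 0, "tz": -2, "ax": 0, "ay": 0, "az": 0, "grip": 0.3}
    - {"tx": 0, "ty": 0, "tz": -3, "ax": 0, "ay": 0, "az": 0, "grip": 0.3}
    - {"tx": 0, "ty": 0, "tz": -3, "ax": 0, "ay": 0, "az": 0, "grip": 0.3}
    - {"tx": 0, "ty": 0, "tz": -3, "ax": 0, "ay": 0, "az": 0, "grip": 0.3}
    - {"tx": 0, "ty": 0, "tz": -3, "ax": 0, "ay": 0, "az": 0, "grip": 0.3}
    - {"tx": 0, "ty": -1.5, "tz": 0, "ax": 0, "ay": 0, "az": 0, "grip": 0.3}
    - {"tx": 0, "ty": -2.5, "tz": 0, "ax": 0, "ay": 0, "az": 0, "grip": 0.3}
    - {"tx": 0, "ty": -3.4, "tz": 0, "ax": 0, "ay": 0, "az": 0, "grip": 0.3}
    - {"tx": 0, "ty": -3.4, "tz": 0, "ax": 0, "ay": 0, "az": 0, "grip": 0.3}
    - {"tx": 0, "ty": -3.4, "tz": 0, "ax": 0, "ay": 0, "az": 0, "grip": 0.3}
    - {"tx": 0, "ty": -3.4, "tz": 0, "ax": 0, "ay": 0, "az": 0, "grip": 0.3}

```text
clock: 15.9
position: [0.4944, -0.053, 0.2777]
ee_rot: [[0.988, 0.157, -0.001], [0.157, -0.988, -0.0], [-0.001, -0.0, -1.0]]
wrist_force: [0.3, -0.2, -1.6]
opening: 0.0562
grasp_force: 15.0
```

>>> drive_tool:
  steps:
    - {"tx": 0, "ty": -3.4, "tz": 0, "ax": 0, "ay": 0, "az": 0, "grip": 0.3}
    - {"tx": -0.1, "ty": -3.4, "tz": 0, "ax": 0, "ay": 0, "az": 0, "grip": 0.3}
    - {"tx": -0.1, "ty": -3.4, "tz": 0, "ax": 0, "ay": 0, "az": 0, "grip": 0.3}
    - {"tx": -0.1, "ty": -3.4, "tz": 0, "ax": 0, "ay": 0, "az": 0, "grip": 0.3}
    - {"tx": -0.1, "ty": -3.4, "tz": 0, "ax": 0, "ay": 0, "az": 0, "grip": 0.3}
    - {"tx": 0, "ty": -3.4, "tz": 0, "ax": 0, "ay": 0, "az": 0, "grip": 0.3}
    - {"tx": 0, "ty": -3.4, "tz": 0, "ax": 0, "ay": 0, "az": 0, "grip": 0.3}
    - {"tx": 0, "ty": -3.4, "tz": 0, "ax": 0, "ay": 0, "az": 0, "grip": 0.3}
    - {"tx": 0, "ty": -2.5, "tz": 0, "ax": 0, "ay": 0, "az": 0, "grip": 0.3}
    - {"tx": 0, "ty": -0.2, "tz": 0, "ax": 0, "ay": 0, "az": 0.1, "grip": 0.3}
    - {"tx": 0, "ty": 0, "tz": 0, "ax": 0, "ay": 0, "az": 0.1, "grip": 0.3}
    - {"tx": 0, "ty": 0, "tz": 0, "ax": 0, "ay": 0, "az": 0.1, "grip": 0.3}

```text
clock: 16.9
position: [0.4436, 0.2406, 0.2774]
ee_rot: [[0.989, -0.145, -0.001], [-0.145, -0.989, -0.001], [-0.001, 0.001, -1.0]]
wrist_force: [0.5, -0.5, -1.4]
opening: 0.056
grasp_force: 15.0
```

>>> drive_tool:
  steps:
    - {"tx": 0, "ty": 0, "tz": 0, "ax": 0, "ay": 0, "az": 0.1, "grip": 0.3}
    - {"tx": 0, "ty": 0, "tz": 0, "ax": 0, "ay": 0, "az": 0.07, "grip": 0.3}
    - {"tx": 0, "ty": 0, "tz": 2, "ax": 0, "ay": 0, "az": 0, "grip": 0.3}
    - {"tx": 0, "ty": 0, "tz": 2.5, "ax": 0, "ay": 0, "az": 0, "grip": 0.3}
    - {"tx": 0, "ty": 0, "tz": 2.5, "ax": 0, "ay": 0, "az": 0, "grip": 0.3}
    - {"tx": 0, "ty": 0, "tz": 1.5, "ax": 0, "ay": 0, "az": 0, "grip": 0.3}
    - {"tx": 0, "ty": 0, "tz": 0, "ax": 0, "ay": 0, "az": 0, "grip": 0.3}
    - {"tx": 0, "ty": 0, "tz": 0, "ax": 0, "ay": 0, "az": 0, "grip": 0.3}
    - {"tx": 0, "ty": 0, "tz": 0, "ax": 0, "ay": 0, "az": 0, "grip": 0.3}
    - {"tx": 0, "ty": 0, "tz": 0, "ax": 0, "ay": 0, "az": 0, "grip": 0.3}

```text
clock: 17.73
position: [0.4455, 0.2402, 0.1942]
ee_rot: [[0.952, -0.308, 0.002], [-0.308, -0.952, 0.001], [0.002, -0.001, -1.0]]
wrist_force: [-0.2, 1.2, -1.8]
opening: 0.0562
grasp_force: 15.0
```

Run:
```python
from h import *
from plant import sense
s=sense();print(s["position"],s["wrist_force"]);plan(s,(.4433,.2455,.136),-17.9)
```

```text
[0.4455 0.2402 0.1942] [-0.1968  1.2146 -1.8141]
shift cm [-0.3775 -0.4258  5.8185] az -0.00018596151821831386
```

>>> drive_tool:
  steps:
    - {"tx": -0.36, "ty": -0.42, "tz": 0, "ax": 0, "ay": 0, "az": 0, "grip": 0.3}
    - {"tx": 0, "ty": 0, "tz": 1.5, "ax": 0, "ay": 0, "az": 0, "grip": 0.3}
    - {"tx": 0, "ty": 0, "tz": 2, "ax": 0, "ay": 0, "az": 0, "grip": 0.3}
    - {"tx": 0, "ty": 0, "tz": 1.2, "ax": 0, "ay": 0, "az": 0, "grip": 0.3}
    - {"tx": 0, "ty": 0, "tz": 0.5, "ax": 0, "ay": 0, "az": 0, "grip": 0.3}
    - {"tx": 0, "ty": 0, "tz": 0, "ax": 0, "ay": 0, "az": 0, "grip": 0.3}
    - {"tx": 0, "ty": 0, "tz": 0, "ax": 0, "ay": 0, "az": 0, "grip": 0.3}
    - {"tx": 0, "ty": 0, "tz": 0, "ax": 0, "ay": 0, "az": 0, "grip": 0.3}
    - {"tx": 0, "ty": 0, "tz": 0, "ax": 0, "ay": 0, "az": 0, "grip": 0.3}

```text
clock: 18.48
position: [0.4432, 0.2452, 0.1417]
ee_rot: [[0.951, -0.308, 0.001], [-0.308, -0.951, 0.001], [0.001, -0.001, -1.0]]
wrist_force: [-0.8, 0.4, -1.9]
opening: 0.0558
grasp_force: 15.0
```

Run:
```python
from h import *
from plant import sense
s=sense();print(s["position"],s["wrist_force"]);plan(s,(.4433,.2455,.136),-17.9)
```

```text
[0.4432 0.2452 0.1417] [-0.7762  0.359  -1.9461]
shift cm [-0.005  -0.0306  0.5742] az -0.0003524044427402062
```

>>> drive_tool:
  steps:
    - {"tx": 0, "ty": -0.03, "tz": 0.4, "ax": 0, "ay": 0, "az": 0, "grip": 0.3}
    - {"tx": 0, "ty": 0, "tz": 0.1, "ax": 0, "ay": 0, "az": 0, "grip": 0.3}
    - {"tx": 0, "ty": 0, "tz": 0, "ax": 0, "ay": 0, "az": 0, "grip": 0.3}
    - {"tx": 0, "ty": 0, "tz": 0, "ax": 0, "ay": 0, "az": 0, "grip": 0.3}
    - {"tx": 0, "ty": 0, "tz": 0, "ax": 0, "ay": 0, "az": 0, "grip": 0.3}

```text
clock: 18.9
position: [0.443, 0.2452, 0.1361]
ee_rot: [[0.952, -0.308, 0.0], [-0.308, -0.952, 0.0], [0.0, -0.0, -1.0]]
wrist_force: [0.0, 0.7, -0.1]
opening: 0.0559
grasp_force: 15.0
```

>>> drive_tool:
  steps:
    - {"tx": 0, "ty": 0, "tz": 0.1, "ax": 0, "ay": 0, "az": 0, "grip": 0.3}
    - {"tx": 0, "ty": 0, "tz": 0, "ax": 0, "ay": 0, "az": 0, "grip": 0.3}
    - {"tx": 0, "ty": 0, "tz": 0, "ax": 0, "ay": 0, "az": 0, "grip": 0.3}

```text
clock: 19.15
position: [0.443, 0.2452, 0.136]
ee_rot: [[0.952, -0.308, 0.001], [-0.308, -0.952, -0.001], [0.001, 0.0, -1.0]]
wrist_force: [-2.3, -1.5, 9.8]
opening: 0.0559
grasp_force: 15.0
```

Contact is gentle, so I release, back off and look.

>>> drive_tool:
  steps:
    - {"tx": 0, "ty": 0, "tz": -0.07, "ax": 0, "ay": 0, "az": 0, "grip": 0.3}
    - {"tx": 0, "ty": 0, "tz": 0, "ax": 0, "ay": 0, "az": 0, "grip": 0.3}
    - {"tx": 0, "ty": 0, "tz": 0, "ax": 0, "ay": 0, "az": 0, "grip": 1}
    - {"tx": 0, "ty": 0, "tz": 0, "ax": 0, "ay": 0, "az": 0, "grip": 1}
    - {"tx": 0, "ty": 0, "tz": 0, "ax": 0, "ay": 0, "az": 0, "grip": 1}
    - {"tx": 0, "ty": 0, "tz": -1, "ax": 0, "ay": 0, "az": 0, "grip": 1}
    - {"tx": 0, "ty": 0, "tz": -2, "ax": 0, "ay": 0, "az": 0, "grip": 1}
    - {"tx": 0, "ty": 0, "tz": -4, "ax": 0, "ay": 0, "az": 0, "grip": 1}
    - {"tx": 0, "ty": 0, "tz": -4, "ax": 0, "ay": 0, "az": 0, "grip": 1}
    - {"tx": 0, "ty": 0, "tz": -4, "ax": 0, "ay": 0, "az": 0, "grip": 1}
    - {"tx": 0, "ty": 0, "tz": -4, "ax": 0, "ay": 0, "az": 0, "grip": 1}
    - {"tx": -3, "ty": 0, "tz": 0, "ax": 0, "ay": 0, "az": 0, "grip": 1}

```text
clock: 20.15
position: [0.4208, 0.2548, 0.3335]
ee_rot: [[0.949, -0.314, 0.013], [-0.314, -0.95, 0.006], [0.01, -0.01, -1.0]]
wrist_force: [0.4, -0.1, 0.4]
opening: 0.092
grasp_force: 0.0
```

>>> drive_tool:
  steps:
    - {"tx": -4, "ty": 0, "tz": 0, "ax": 0, "ay": 0, "az": 0, "grip": 1}
    - {"tx": -3, "ty": 0, "tz": 0, "ax": 0, "ay": 0, "az": 0, "grip": 1}
    - {"tx": 0, "ty": 0, "tz": 0, "ax": 0, "ay": 0, "az": 0, "grip": 1}
    - {"tx": 0, "ty": 0, "tz": 0, "ax": 0, "ay": 0, "az": 0, "grip": 1}

```text
clock: 20.48
position: [0.3466, 0.2765, 0.3266]
ee_rot: [[0.952, -0.305, 0.002], [-0.305, -0.952, -0.0], [0.002, -0.0, -1.0]]
wrist_force: [0.3, 0.8, -0.6]
opening: 0.0919
grasp_force: 0.0
```

Run:
```python
from h import *
from plant import camera,sense
s,c=wrist(sense,camera);print(s["position"],s["clock"])
print("wrist",box(c,(.4434,.2456,.18),.18,90))
for n in("top","side"):
    c=camera(n);print(n,box(c,(.442,.246,.18),.18,45))
i=camera("side")["frame"][:,:,::-1];cv2.imwrite("pics/p3.png",cv2.resize(i[270:400,270:390],None,fx=4.5,fy=4.5,interpolation=cv2.INTER_CUBIC))
T=P(camera("top"));S=P(camera("side"))
# knob: dark blobs near prediction in both views
for n,Pm in(("top",T),("side",S)):
    f=camera(n)["frame"].astype(int)
    a=Pm@[.638,-.119,.112,1];b=Pm@[.638,-.119,.156,1];a=a[:2]/a[2];b=b[:2]/b[2];print(n,a,b)
    x0,x1=int(min(a[0],b[0])-14),int(max(a[0],b[0])+14);y0,y1=int(min(a[1],b[1])-14),int(max(a[1],b[1])+14)
    m=f[y0:y1,x0:x1].max(2)<70;p=np.argwhere(m)[:,::-1]+[x0,y0];print(p.min(0),p.max(0),p.mean(0))
plan(s,(.638,-.119,s["position"][2]),15.2)
```

```text
[0.3466 0.2765 0.3266] 20.4833
wrist [  0.443    0.2448  88.048   54.9779 -17.7575]
top [  0.4418   0.2457  88.9595  55.8087 -17.887 ]
side [  0.4415   0.246   88.5812  55.9322 -17.9116]
top [366.4718 203.3128] [368.111  200.1546]
[362 196] [372 208] [366.9592 201.8776]
side [303.6748 200.4709] [303.5323 186.7438]
[299 185] [308 202] [303.4889 193.4815]
shift cm [39.8093 28.7909  0.087 ] az -0.5749025583286492
```

View pics/p3.png

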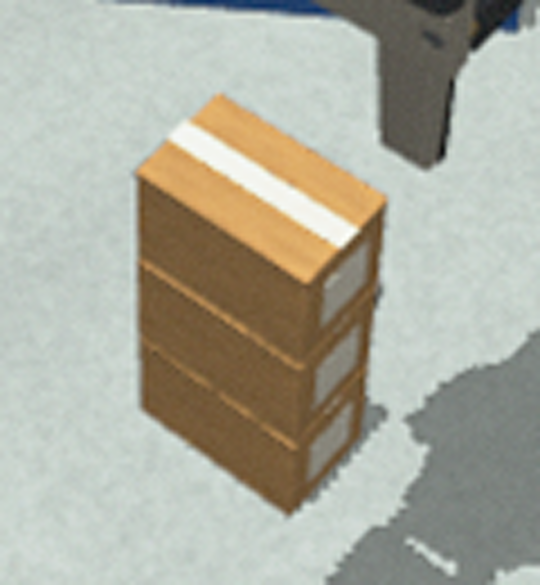

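The side view shows one neat column, with the vertical edges at crop x≈140 and x≈300 continuous through all three. Blob centroids put the knob at (0.638, -0.119). I go over it now.

>>> drive_tool:
  steps:
    - {"tx": 3.07, "ty": 2.2, "tz": 0, "ax": 0, "ay": 0, "az": 0, "grip": 1}
    - {"tx": 3.07, "ty": 2.2, "tz": 0, "ax": 0, "ay": 0, "az": 0, "grip": 1}
    - {"tx": 3.07, "ty": 2.2, "tz": 0, "ax": 0, "ay": 0, "az": 0, "grip": 1}
    - {"tx": 3.07, "ty": 2.2, "tz": 0, "ax": 0, "ay": 0, "az": 0, "grip": 1}
    - {"tx": 3.07, "ty": 2.2, "tz": 0, "ax": 0, "ay": 0, "az": 0, "grip": 1}
    - {"tx": 3.07, "ty": 2.2, "tz": 0, "ax": 0, "ay": 0, "az": 0, "grip": 1}
    - {"tx": 3.07, "ty": 2.2, "tz": 0, "ax": 0, "ay": 0, "az": 0, "grip": 1}
    - {"tx": 3.07, "ty": 2.2, "tz": 0, "ax": 0, "ay": 0, "az": 0, "grip": 1}
    - {"tx": 3.07, "ty": 2.2, "tz": 0, "ax": 0, "ay": 0, "az": 0, "grip": 1}
    - {"tx": 3.07, "ty": 2.2, "tz": 0, "ax": 0, "ay": 0, "az": 0, "grip": 1}
    - {"tx": 3.07, "ty": 2.2, "tz": 0, "ax": 0, "ay": 0, "az": 0, "grip": 1}
    - {"tx": 3.07, "ty": 2.2, "tz": 0, "ax": 0, "ay": 0, "az": 0, "grip": 1}

```text
clock: 21.88
position: [0.6179, -0.0907, 0.3251]
ee_rot: [[0.951, -0.308, -0.001], [-0.308, -0.951, -0.0], [-0.001, 0.0, -1.0]]
wrist_force: [0.4, 0.9, 0.7]
opening: 0.092
grasp_force: 0.0
```

>>> drive_tool:
  steps:
    - {"tx": 3.0, "ty": 2.4, "tz": 0, "ax": 0, "ay": 0, "az": 0, "grip": 1}
    - {"tx": 0, "ty": 0, "tz": 0, "ax": 0, "ay": 0, "az": -0.1, "grip": 1}
    - {"tx": 0, "ty": 0, "tz": 0, "ax": 0, "ay": 0, "az": -0.1, "grip": 1}
    - {"tx": 0, "ty": 0, "tz": 0, "ax": 0, "ay": 0, "az": -0.1, "grip": 1}
    - {"tx": 0, "ty": 0, "tz": 0, "ax": 0, "ay": 0, "az": -0.1, "grip": 1}
    - {"tx": 0, "ty": 0, "tz": 0, "ax": 0, "ay": 0, "az": -0.1, "grip": 1}
    - {"tx": 0, "ty": 0, "tz": 2, "ax": 0, "ay": 0, "az": -0.075, "grip": 1}
    - {"tx": 0, "ty": 0, "tz": 3.5, "ax": 0, "ay": 0, "az": 0, "grip": 1}
    - {"tx": 0, "ty": 0, "tz": 3.5, "ax": 0, "ay": 0, "az": 0, "grip": 1}
    - {"tx": 0, "ty": 0, "tz": 2, "ax": 0, "ay": 0, "az": 0, "grip": 1}
    - {"tx": 0, "ty": 0, "tz": 0, "ax": 0, "ay": 0, "az": 0, "grip": 1}
    - {"tx": 0, "ty": 0, "tz": 0, "ax": 0, "ay": 0, "az": 0, "grip": 1}

```text
clock: 22.88
position: [0.6377, -0.121, 0.2146]
ee_rot: [[0.966, 0.259, -0.003], [0.259, -0.966, 0.001], [-0.002, -0.001, -1.0]]
wrist_force: [-0.4, 0.4, 0.5]
opening: 0.092
grasp_force: 0.0
```

Run:
```python
from h import *
from plant import sense,camera
s,c=wrist(sense,camera);print(s["position"],s["clock"],s["q"]);plan(s,(.6395,-.1195,.120),15.2)
i=c["frame"]
cv2.imwrite("pics/k.png",cv2.resize(i[150:480,150:490,::-1],(618,600),interpolation=cv2.INTER_CUBIC))
for z in(.112,.156):
    p=P(c)@[.6395,-.1195,z,1];print(p[:2]/p[2])
```

```text
[ 0.6377 -0.121   0.2146] 22.8833 [ 0.4407  0.5119 -0.4274  1.5805  0.229   1.1018 -1.3517]
shift cm [ 0.2285 -0.0826  9.4551] az -0.003391725037208748
[313.7044 245.951 ]
[313.3245 263.9083]
```

View pics/k.png

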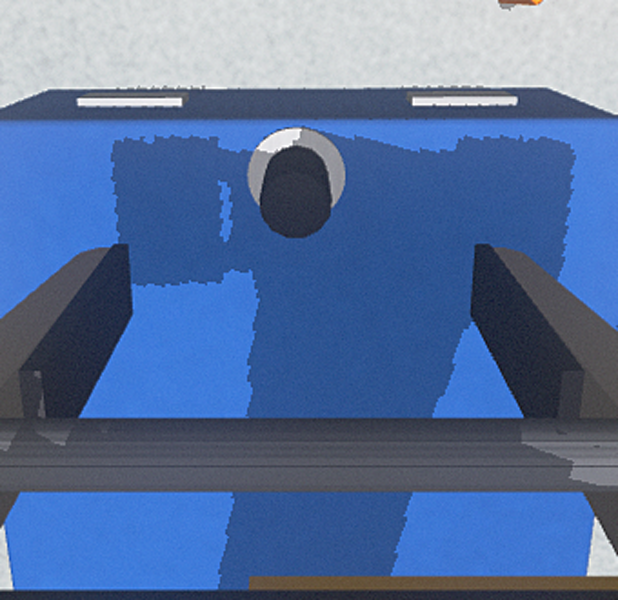

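The knob's base ring centres at crop (297,173) and its top at (295,203), within 1-2 px of the prediction. I descend and grip it.

>>> drive_tool:
  steps:
    - {"tx": 0.25, "ty": -0.05, "tz": 1.5, "ax": 0, "ay": 0, "az": 0, "grip": 1}
    - {"tx": 0, "ty": 0, "tz": 2.5, "ax": 0, "ay": 0, "az": 0, "grip": 1}
    - {"tx": 0, "ty": 0, "tz": 2.5, "ax": 0, "ay": 0, "az": 0, "grip": 1}
    - {"tx": 0, "ty": 0, "tz": 1.7, "ax": 0, "ay": 0, "az": 0, "grip": 1}
    - {"tx": 0, "ty": 0, "tz": 1.1, "ax": 0, "ay": 0, "az": 0, "grip": 1}
    - {"tx": 0, "ty": 0, "tz": 0, "ax": 0, "ay": 0, "az": 0, "grip": 1}
    - {"tx": 0, "ty": 0, "tz": 0, "ax": 0, "ay": 0, "az": 0, "grip": 1}
    - {"tx": 0, "ty": 0, "tz": 0, "ax": 0, "ay": 0, "az": 0, "grip": 1}

```text
clock: 23.6
position: [0.6419, -0.1196, 0.1247]
ee_rot: [[0.966, 0.259, 0.003], [0.259, -0.966, -0.001], [0.003, 0.001, -1.0]]
wrist_force: [0.5, 0.1, 0.8]
opening: 0.0921
grasp_force: 0.0
```

>>> drive_tool:
  squeeze: 30
  steps:
    - {"tx": 0, "ty": 0, "tz": 0, "ax": 0, "ay": 0, "az": 0, "grip": 0.6}
    - {"tx": 0, "ty": 0, "tz": 0, "ax": 0, "ay": 0, "az": 0, "grip": 0.3}
    - {"tx": 0, "ty": 0, "tz": 0, "ax": 0, "ay": 0, "az": 0, "grip": 0}
    - {"tx": 0, "ty": 0, "tz": 0, "ax": 0, "ay": 0, "az": 0, "grip": 0}
    - {"tx": 0, "ty": 0, "tz": 0, "ax": 0, "ay": 0, "az": 0, "grip": 0}
    - {"tx": 0, "ty": 0, "tz": 0, "ax": 0, "ay": 0, "az": 0, "grip": 0}
    - {"tx": 0, "ty": 0, "tz": 0, "ax": 0, "ay": 0, "az": 0, "grip": 0}
    - {"tx": 0, "ty": 0, "tz": 0, "ax": 0, "ay": 0, "az": 0, "grip": 0}
    - {"tx": 0, "ty": 0, "tz": 0, "ax": 0, "ay": 0, "az": 0, "grip": 0}

```text
clock: 24.35
position: [0.6404, -0.1196, 0.1226]
ee_rot: [[0.966, 0.259, -0.0], [0.259, -0.966, -0.0], [-0.0, 0.0, -1.0]]
wrist_force: [-0.2, 1.0, 0.1]
opening: 0.034
grasp_force: 0.0
```

Run:
```python
from h import *
from plant import sense
s=sense();print(s["position"],s["wrist_force"],s["opening"])
g=.019; h0=s["position"][2]+g-.1   # actual grip height over hinge
def tcp(th,ph):
    return np.array([.22*np.cos(th)-h0*np.sin(th)+g*np.sin(ph), .22*np.sin(th)+h0*np.cos(th)-g*np.cos(ph)])
print(h0)
ths=np.radians(np.arange(0,46,3));pr=None
for th in ths:
    ph=th/2;X=tcp(th,ph)
    if pr is not None:
        d=(X-pr[0])*100;p0=pr[1]
        print(round(np.degrees(th)),"tx %.2f tz %.2f ay %.4f"%(d@[np.cos(p0),np.sin(p0)],d@[np.sin(p0),-np.cos(p0)],ph-p0))
    pr=(X,ph)
```

```text
[ 0.6404 -0.1196  0.1226] [-0.2163  0.9527  0.0999] 0.034013432758876146
0.041566862810758276
3 tx -0.20 tz -1.15 ay 0.0262
6 tx -0.23 tz -1.14 ay 0.0262
9 tx -0.26 tz -1.13 ay 0.0262
12 tx -0.29 tz -1.12 ay 0.0262
15 tx -0.32 tz -1.11 ay 0.0262
18 tx -0.35 tz -1.10 ay 0.0262
21 tx -0.37 tz -1.09 ay 0.0262
24 tx -0.40 tz -1.08 ay 0.0262
27 tx -0.43 tz -1.07 ay 0.0262
30 tx -0.46 tz -1.06 ay 0.0262
33 tx -0.49 tz -1.04 ay 0.0262
36 tx -0.51 tz -1.03 ay 0.0262
39 tx -0.54 tz -1.01 ay 0.0262
42 tx -0.57 tz -1.00 ay 0.0262
45 tx -0.59 tz -0.98 ay 0.0262
```

Still closing; I let the grip finish and lower it by 2 mm first.

>>> drive_tool:
  squeeze: 30
  steps:
    - {"tx": 0, "ty": 0, "tz": 0, "ax": 0, "ay": 0, "az": 0, "grip": 0}
    - {"tx": 0, "ty": 0, "tz": 0, "ax": 0, "ay": 0, "az": 0, "grip": 0}
    - {"tx": 0, "ty": 0, "tz": 0, "ax": 0, "ay": 0, "az": 0, "grip": 0}
    - {"tx": 0, "ty": 0, "tz": 0, "ax": 0, "ay": 0, "az": 0, "grip": 0}
    - {"tx": 0, "ty": 0, "tz": 0, "ax": 0, "ay": 0, "az": 0, "grip": 0}
    - {"tx": 0, "ty": 0, "tz": 0, "ax": 0, "ay": 0, "az": 0, "grip": 0}

```text
clock: 24.85
position: [0.64, -0.1182, 0.1225]
ee_rot: [[0.966, 0.26, -0.001], [0.26, -0.966, 0.001], [-0.001, -0.002, -1.0]]
wrist_force: [-2.2, 4.5, 1.4]
opening: 0.0253
grasp_force: 30.0
```

Gripped: 25 mm opening, 30 N. The grip height is fine as it is. Now I raise the lid.

>>> drive_tool:
  steps:
    - {"tx": -0.1, "ty": 0, "tz": -0.58, "ax": 0, "ay": 0.013, "az": 0, "grip": 0}
    - {"tx": -0.1, "ty": 0, "tz": -0.57, "ax": 0, "ay": 0.013, "az": 0, "grip": 0}
    - {"tx": -0.23, "ty": 0, "tz": -1.14, "ax": 0, "ay": 0.026, "az": 0, "grip": 0}
    - {"tx": -0.26, "ty": 0, "tz": -1.13, "ax": 0, "ay": 0.026, "az": 0, "grip": 0}
    - {"tx": -0.29, "ty": 0, "tz": -1.12, "ax": 0, "ay": 0.026, "az": 0, "grip": 0}
    - {"tx": -0.32, "ty": 0, "tz": -1.11, "ax": 0, "ay": 0.026, "az": 0, "grip": 0}
    - {"tx": -0.35, "ty": 0, "tz": -1.1, "ax": 0, "ay": 0.026, "az": 0, "grip": 0}
    - {"tx": 0, "ty": 0, "tz": 0, "ax": 0, "ay": 0, "az": 0, "grip": 0}
    - {"tx": 0, "ty": 0, "tz": 0, "ax": 0, "ay": 0, "az": 0, "grip": 0}

```text
clock: 25.6
position: [0.6193, -0.1238, 0.1893]
ee_rot: [[0.954, 0.26, 0.15], [0.257, -0.966, 0.041], [0.156, -0.001, -0.988]]
wrist_force: [0.6, 7.0, -3.8]
opening: 0.0258
grasp_force: 30.0
```

>>> drive_tool:
  steps:
    - {"tx": -0.37, "ty": 0, "tz": -1.09, "ax": 0, "ay": 0.026, "az": 0, "grip": 0}
    - {"tx": -0.4, "ty": 0, "tz": -1.08, "ax": 0, "ay": 0.026, "az": 0, "grip": 0}
    - {"tx": -0.43, "ty": 0, "tz": -1.07, "ax": 0, "ay": 0.026, "az": 0, "grip": 0}
    - {"tx": -0.46, "ty": 0, "tz": -1.06, "ax": 0, "ay": 0.026, "az": 0, "grip": 0}
    - {"tx": -0.49, "ty": 0, "tz": -1.04, "ax": 0, "ay": 0.026, "az": 0, "grip": 0}
    - {"tx": 0, "ty": 0, "tz": 0, "ax": 0, "ay": 0, "az": 0, "grip": 0}
    - {"tx": 0, "ty": 0, "tz": 0, "ax": 0, "ay": 0, "az": 0, "grip": 0}

```text
clock: 26.18
position: [0.588, -0.1323, 0.2368]
ee_rot: [[0.927, 0.26, 0.272], [0.249, -0.966, 0.074], [0.282, -0.0, -0.959]]
wrist_force: [-0.5, 7.2, -4.2]
opening: 0.0253
grasp_force: 30.0
```

```bash
cat >> h.py <<'E'
def lid(s):
    ex=np.array([np.cos(np.radians(15.2)),np.sin(np.radians(15.2)),0])
    H=np.array([.6400,-.1190,.1])-.22*ex
    g=s["position"]-.019*s["ee_rot"][:,2]-H
    x,z=g@ex,g[2];print("lid",np.degrees(np.arctan2(z,x)-np.arctan2(.0415,.22)),"r",np.hypot(x,z),"nominal",np.hypot(.22,.0415),"lat",g@[-ex[1],ex[0],0])
E
python3 - <<'E'
from h import *
from plant import sense
s=sense();print(s["position"],s["wrist_force"],s["ft_torque"],s["opening"],s["grasp_force"],s["q"]);lid(s)
E
```

```text
[ 0.588  -0.1323  0.2368] [-0.4665  7.1579 -4.2155] [1.3219 0.3819 0.4337] 0.025292011415647384 29.99861776828766 [ 0.7048  0.3009 -0.552   1.8758  0.046   0.7497 -1.1443]
lid 33.23376214232914 r 0.2234948797361428 nominal 0.22387999017330693 lat 0.0008035934621877111
```

Tracking perfectly: 33°, forces small. Another 12° brings it to 45°.

>>> drive_tool:
  steps:
    - {"tx": -0.51, "ty": 0, "tz": -1.03, "ax": 0, "ay": 0.026, "az": 0, "grip": 0}
    - {"tx": -0.54, "ty": 0, "tz": -1.01, "ax": 0, "ay": 0.026, "az": 0, "grip": 0}
    - {"tx": -0.57, "ty": 0, "tz": -1.0, "ax": 0, "ay": 0.026, "az": 0, "grip": 0}
    - {"tx": -0.59, "ty": 0, "tz": -0.98, "ax": 0, "ay": 0.026, "az": 0, "grip": 0}
    - {"tx": 0, "ty": 0, "tz": 0, "ax": 0, "ay": 0, "az": 0, "grip": 0}
    - {"tx": 0, "ty": 0, "tz": 0, "ax": 0, "ay": 0, "az": 0, "grip": 0}
    - {"tx": 0, "ty": 0, "tz": 0, "ax": 0, "ay": 0, "az": 0, "grip": 0}
    - {"tx": 0, "ty": 0, "tz": 0, "ax": 0, "ay": 0, "az": 0, "grip": 0}
    - {"tx": 0, "ty": 0, "tz": 0, "ax": 0, "ay": 0, "az": 0, "grip": 0}
    - {"tx": 0, "ty": 0, "tz": 0, "ax": 0, "ay": 0, "az": 0, "grip": 0}

```text
clock: 27.02
position: [0.5558, -0.141, 0.2672]
ee_rot: [[0.893, 0.261, 0.366], [0.241, -0.965, 0.099], [0.379, -0.0, -0.925]]
wrist_force: [-0.0, 5.5, -2.9]
opening: 0.025
grasp_force: 30.0
```

Run:
```python
from h import *
from plant import sense,camera
s=sense();print(s["position"],s["wrist_force"],s["opening"],s["grasp_force"],s["q"]);lid(s)
c=camera("side");print("column",box(c,(.442,.246,.18),.18,45));cv2.imwrite("pics/end.png",c["frame"][:,:,::-1])
```

```text
[ 0.5558 -0.141   0.2672] [-0.0133  5.5485 -2.9017] 0.025022519235767076 29.998418390750885 [ 0.8682  0.1847 -0.6179  1.9677 -0.1409  0.6918 -0.9371]
lid 45.077225863818725 r 0.22350226095515577 nominal 0.22387999017330693 lat 0.0008104207034334121
column [  0.4415   0.2459  88.5825  55.7042 -17.9467]
```

View pics/end.png

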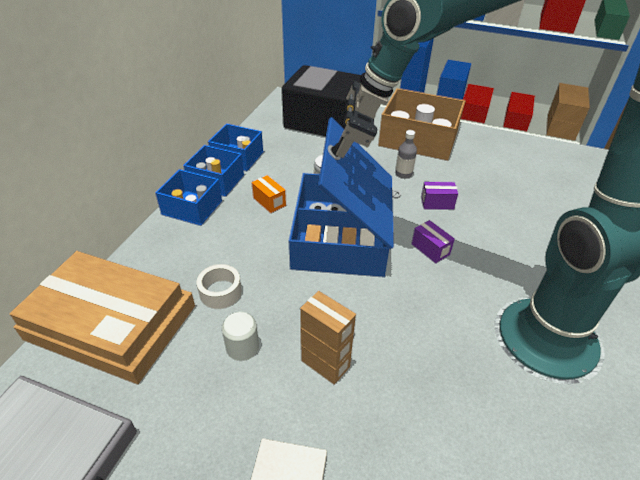

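The lid is open at 45° with the knob still gripped at (345,145), the stock is visible, the column stands neat at (327,338), and the bystanders in view have not moved (the column hides the bearing).

```bash
python3 -c "from plant import hand_in;print(hand_in())"
```

```text
the job is handed in; nothing more can be done
None
```

The job is handed in: both cartons are stacked flush (within about 1 mm) on the standing one, and the lid is held open at a computed 45° with the knob still gripped, at about 27 s of the 72 s allowed.

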